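# Tip out the red bay of a divided cap tray

## Robot

A 6-joint arm with a two-finger parallel gripper is mounted at the origin on the work surface. World frame = base frame: x ahead of the robot, y to its left, z up, the work surface at z = 0. Lengths are in m, angles in degrees, forces in N, time in s.
With the tool pointing down it reaches from about 0.3 to 0.75 m from the base axis. Payload 8.5 kg.
Tool frame: the origin (TCP) lies on the centre line of the jaws, within the pads' length; the fingertips stand 14 mm ahead of it and the grasp point (between the pads) lies 5 mm behind it; z points along the fingers, x is the direction in which the jaws open and shut, and the axes are right-handed (so a half turn about z gives the same grasp; the last joint's range is limited). The gripper opens to 85 mm and grips with 20 to 120 N. Pads are 22 mm wide; open, the fingers measure 114 mm over their backs; the gripper's body (76 mm by 85 mm) begins 54 mm behind the grasp point. The pads swing forward as they close: fully open they stand 13 mm farther back than shut.
Start: joints at [61.862, 21.807, 74.336, -0, 83.858, -12.336], TCP at [0.15, 0.529, 0.245] pointing down, gripper open.
Joint ranges: [-178.18, 178.18], [-50.72, 133.34], [12.68, 142.11], [-81.47, 261.47], [9.98, 163.14], [-165.26, 165.26]. Speed limits (degrees/s): [136.94, 136.94, 180, 180, 180, 180].

## Interface

Orientations are given as a 3x3 rotation matrix whose columns are the frame's x, y, z axes.
In Python, from rig import * gives the robot as it stands.
- The arm moves only by the shell command python3 -m crank 'ROWS' [FORCE]. ROWS is JSON, one flat list of numbers, 7 for each row, row after row: the turn, a rotation vector about the world's x, y, z in rad, then the shift along the world's x, y, z in m, then the opening in per cent of the stroke, from 0 (shut) to 100 (fully open). A call has 1 to 20 rows; each row shifts and turns the commanded pose from where the row before left it; what a row does not reach is not made up. A row lasts 1/10 s, in which the tool goes at most 50 mm and 8.59 degrees, less where a joint would pass 70% of its speed; a pose out of reach is approached as far as the arm can. A call is refused whole if a number of a shift passes 0.05 or a number of a turn 0.15, either way. A call with a gripper value outside its range is refused whole. The fingers move at their own pace and stop on an object; FORCE is the grip in N (left out, the last holds). Time passes only in rows, so rows that do not move let the fingers close. It gives the time, the measured TCP pose, the force and the opening at its end, in the units of the state.
- observe(): the state, without advancing time (a new reading comes with each control period).
- get_image(name): name is "scene" or "top" or "wrist"; returns a dict with "frame" (480x640x3 uint8, red, green, blue), "fov_y" (degrees; the focal length in pixels is half the picture's height over the tangent of half this angle, whatever the lens; pixels are square), "cx", "cy" (the principal point, pixels), "k1" (the pictures are not rectified: a ray, as slopes to the right and down, at radius r is drawn at 1 + k1 r^2 times it, then the intrinsics apply), "world_to_cam" (4x4, takes a point from world to camera coordinates). Camera axes: x right, y up, looking along -z (the intrinsics and any distortion apply to the point x, -y, -z); pixel columns grow to the right and rows downward; lengths in m; the calibration is good to about 2 mm. A picture is of the moment at which its call begins. There is no depth.
- close_job(): hands the job in, once; it reports no verdict.
The state is a dict: "time_s": time; "q": joint angles; "qvel": joint speeds; "joint_efforts": joint torques, N m; "position": TCP position; "tool_rot": TCP orientation; "ft_force": force on the tool from outside, world axes, zero at the start; "wrist_torque": the same for the moment, N m; "grip_width": finger opening in m.
Only numpy, scipy, OpenCV 4.12 (cv2) and the standard library are available. Lean on these libraries where they do the work, as an engineer would, in place of code of your own. Each camera call takes 0.05 s, during which the arm holds its last target. There are 200 camera calls.

## Task

Lift the white divided tray out of its blue dock, set it down upright on the grey bench mat and let go of it to change your grip. Then take it again and tip just its red caps into the green tub, keeping every blue cap in its own bay, and stand the tray upright back on the mat. Leave all caps untouched by the gripper, and do not disturb the jars or the wash bottle.

Things in the scene. Friction and masses are not known exactly. Their poses are not given: they have to be found in the camera images.
- tray: White divided tray, 168 mm long (x), 52 wide (y), 0.16 kg, symmetric end for end; origin at the centre of its underside, z up. Side walls 3 mm thick, 34 high, along its whole length; floor 4 thick. A divider at x = 0 (4 mm thick, up to z = 43) makes two bays 46 mm wide inside: red caps in the +x bay, blue in the -x bay. Too upright a tip (90 degrees or more) loses the upper bay's caps too.
- red_lip (a point): Middle of the red bay's open end edge, at (84, 0, 16.5) mm in the tray's frame; axes as the tray's. Each bay floor is flat from the divider to 50 mm, then climbs at 20 degrees to this lip; there is no end wall, and level caps stay in. With this end 70 degrees down the caps slide out over it, while caps of the upper bay come to rest on the divider.
- blue_lip (a point): Middle of the blue bay's open end edge, at (-84, 0, 16.5) mm in the tray's frame; axes as the tray's; same shape as the red end
- grip (a point): Black grip block on top of the divider, 12 mm along the tray's x, 32 along y, from z = 38 to 62 mm above the tray's underside; this point is its centre (z = 50), axes as the tray's. Pinched across its 12 mm from above it lifts the tray straight up.
- waist (a point): Point inside the tray's middle, 26 mm above its underside, axes as the tray's. On the mat the tray can be gripped here across its 52 mm width, over the outside of both side walls, the gripper leaning either way about the tray's y axis; the block's top is 36 mm above this point. So held, the tray can be tipped 70 degrees with the gripper leaning 35 back, then 35 forward.
- dock: Fixed blue open box that the tray starts in, 188 by 72 mm outside (x by y), 34 mm high, walls and floor 5 mm thick: too snug (5 mm beside the tray) for fingers at the tray's sides. Origin at the centre of its underside, on the bench; the tray starts standing on its floor, its axes along the dock's. It may stand at any yaw.
- mat: Fixed grey dotted absorbent bench mat, 280 by 220 mm (x by y), 4 mm thick; origin at the centre of its underside, on the bench
- tub: Fixed green open square tub, 150 by 150 mm outside, 60 mm high, walls and floor 4 mm thick (a rim bead makes the top 158 mm wide); origin at the centre of its underside, on the bench
- red0: red screw cap number 1 of 3: a solid disc 20 mm across and 12 mm high, 12 g, lying flat at the start in the tray's red bay; origin at the centre of its underside, z its axis
- red1: red screw cap number 2 of 3: a solid disc 20 mm across and 12 mm high, 12 g, lying flat at the start in the tray's red bay; origin at the centre of its underside, z its axis
- red2: red screw cap number 3 of 3: a solid disc 20 mm across and 12 mm high, 12 g, lying flat at the start in the tray's red bay; origin at the centre of its underside, z its axis
- blue0: blue screw cap number 1 of 3: a solid disc 20 mm across and 12 mm high, 12 g, lying flat at the start in the tray's blue bay; origin at the centre of its underside, z its axis
- blue1: blue screw cap number 2 of 3: a solid disc 20 mm across and 12 mm high, 12 g, lying flat at the start in the tray's blue bay; origin at the centre of its underside, z its axis
- blue2: blue screw cap number 3 of 3: a solid disc 20 mm across and 12 mm high, 12 g, lying flat at the start in the tray's blue bay; origin at the centre of its underside, z its axis
- jar0: Bystander: amber jar with orange lid, 52 mm across, 75 mm high; origin at the centre of its underside
- jar1: Bystander: a second such jar, 52 mm across, 75 mm high; origin at the centre of its underside
- wash: Bystander: clear wash bottle with black cap, 60 mm across, 150 mm high; origin at the centre of its underside

How it is judged:
By the outcome, as a careful person would: the job done as asked, in the order asked, and still so for the second after the job is handed in, with the robot touching nothing.
It also fails if it takes over 72 s, if anything falls off the work surface, if the arm or the gripper's body presses on something with over 40 N, if the wrist force passes 120 N, or if a joint passes its speed limit or range.

## Working session

There is one attempt and no reset: what is moved stays moved. The work goes in short steps, Python scripts to look and compute and a shell command to move; the robot and the scene stay as the last step left them, time stands still between calls to the robot, and variables do not carry over. Pictures are saved under pics/ and viewed, about 8 in all and at most 12, crops included, and the job is handed in when it is done.

```bash
ls; mkdir -p pics; cat > h.py <<'E'
import numpy as np, cv2
from rig import *
def snap(name,fn):
    im=get_image(name); cv2.imwrite('pics/'+fn,im['frame'][:,:,::-1]); np.save('pics/'+fn+'.npy',{k:v for k,v in im.items() if k!='frame'},allow_pickle=True)
    return im
def meta(fn): return np.load('pics/'+fn+'.npy',allow_pickle=True).item()
def f_(im): return 240/np.tan(np.radians(im['fov_y'])/2)
def back(im,u,v,z):
    f=f_(im); d=np.array([(u-im['cx'])/f,(v-im['cy'])/f]); s=d.copy()
    for _ in range(30): s=d/(1+im['k1']*(s@s))
    M=np.array(im['world_to_cam']); R=M[:3,:3]; c=-R.T@M[:3,3]
    r=R.T@np.array([s[0],-s[1],-1]); return c+r*(z-c[2])/r[2]
def proj(im,p):
    M=np.array(im['world_to_cam']); c=M[:3,:3]@np.array(p)+M[:3,3]
    s=np.array([c[0],-c[1]])/-c[2]; s=s*(1+im['k1']*(s@s)); return s*f_(im)+[im['cx'],im['cy']]
E
python3 - <<'E'
from h import *
snap('top','top0.png'); snap('scene','scene0.png')
o=observe(); print(o['time_s'],o['position'],np.round(o['tool_rot'],3),o['grip_width'])
E
```

```text
pics
0.1 [0.14965509 0.52899568 0.2447793 ] [[ 0.272  0.962 -0.001]
 [ 0.962 -0.272 -0.001]
 [-0.001 -0.    -1.   ]] 0.08550792187775104
```

View pics/top0.png

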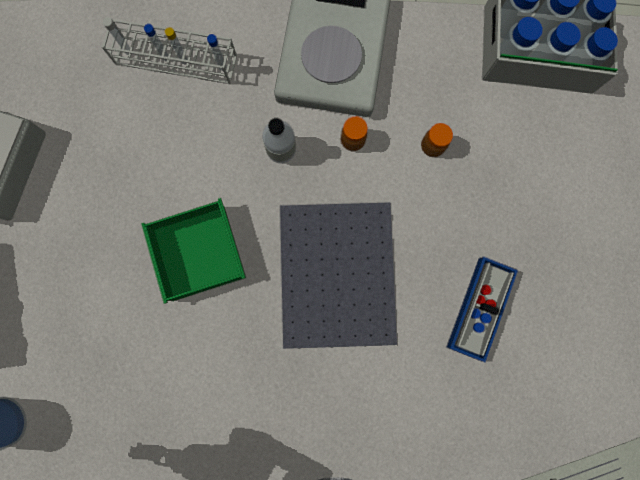

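View pics/scene0.png

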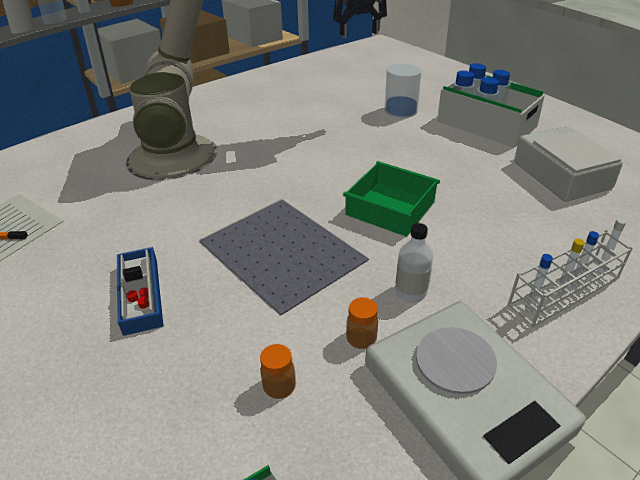

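The top view shows the dock at about (483,309), with its red bay toward (487,290) and the black grip at (488,309). The mat is at (338,276), the tub at (195,250), the jars at (354,130) and (438,138), and the wash bottle at (279,140). The scene view agrees with this layout.

```bash
python3 - <<'E'
from h import *
from scipy.optimize import least_squares
im=meta('top0.png'); B=cv2.imread('pics/top0.png').astype(int); b,g,r=B[...,0],B[...,1],B[...,2]
yy,xx=np.mgrid[:480,:640]
def hullfit(mask,dims,ztop,p0,nm):
    c=max(cv2.findContours(mask.astype(np.uint8),cv2.RETR_EXTERNAL,cv2.CHAIN_APPROX_NONE)[0],key=cv2.contourArea)
    h=cv2.convexHull(c).astype(np.float32)
    pts=c[:,0,:].astype(float)
    def model(p):
        R=np.array([[np.cos(p[2]),-np.sin(p[2])],[np.sin(p[2]),np.cos(p[2])]])
        P=[]
        for z,(L,W) in zip((0,ztop),dims):
            for sx,sy in((1,1),(1,-1),(-1,-1),(-1,1)):
                P.append(proj(im,[*(R@[sx*L/2,sy*W/2]+p[:2]),z]))
        return cv2.convexHull(np.array(P,np.float32))
    def res(p):
        m=model(p); return [cv2.pointPolygonTest(m,(float(x),float(y)),True) for x,y in h[:,0,:]]+[cv2.pointPolygonTest(h,(float(x),float(y)),True) for x,y in m[:,0,:]]
    s=least_squares(res,p0,diff_step=1e-3,loss='soft_l1',x_scale=[.01,.01,.05])
    print(nm,s.x[:2].round(4),np.degrees(s.x[2]).round(2),'rms',np.sqrt(np.mean(np.square(res(s.x)))).round(2))
    return s.x
C=np.array(im['world_to_cam']);print('cam',(-C[:3,:3].T@C[:3,3]).round(3))
e=back(im,487,290,.02)-back(im,481,326,.02); print('red dir',np.degrees(np.arctan2(e[1],e[0])))
reg=(xx>430)&(xx<535)&(yy>245)&(yy<370)
md=reg&(b>r+35)&(b>g+15); c0=back(im,483,309,.02)
hullfit(md,[(.188,.072),(.188,.072)],.034,[c0[0],c0[1],np.arctan2(e[1],e[0])],'dock')
mt=(xx>120)&(xx<270)&(yy>180)&(yy<320)&(g>r+30)&(g>b+15); c0=back(im,195,250,.03)
hullfit(mt,[(.150,.150),(.158,.158)],.06,[c0[0],c0[1],.25],'tub')
mk=reg&(B.max(2)<45)&(xx>475)&(xx<502)&(yy>298)&(yy<318)
n,l,s,cc=cv2.connectedComponentsWithStats(mk.astype(np.uint8)); i=1+np.argmax(s[1:,4]); print('block',cc[i],s[i],back(im,*cc[i],.067).round(4))
for n,u,v in [('mat',281,204),('mat',390,203),('mat',397,346),('mat',284,348)]: print(n,back(im,u,v,.004).round(3))
for n,u,v,z in [('jar0',355,127,.075),('jar1',440,132,.075),('wash',277,126,.15)]: print(n,back(im,u,v,z).round(3))
E
```

```text
cam [0.442 0.046 1.072]
red dir -10.112189245643084
dock [ 0.4478 -0.2768] -20.19 rms 0.87
tub [0.5458 0.2795] 18.71 rms 0.72
block [489.17460317 308.56349206] [479 303  20  12 126] [ 0.4481 -0.2745  0.067 ]
mat [0.646 0.118 0.004]
mat [ 0.653 -0.098  0.004]
mat [ 0.374 -0.113  0.004]
mat [0.366 0.104 0.004]
jar0 [ 0.784 -0.021  0.075]
jar1 [ 0.779 -0.183  0.075]
wash [0.757 0.12  0.15 ]
```

```bash
python3 -m crank '[0,0,-0.0824,0.0149,-0.0402,0,100,0,0,-0.0824,0.0149,-0.0402,0,100,0,0,-0.0824,0.0149,-0.0402,0,100,0,0,-0.0824,0.0149,-0.0402,0,100,0,0,-0.0824,0.0149,-0.0402,0,100,0,0,-0.0824,0.0149,-0.0402,0,100,0,0,-0.0824,0.0149,-0.0402,0,100,0,0,-0.0824,0.0149,-0.0402,0,100,0,0,-0.0824,0.0149,-0.0402,0,100,0,0,-0.0824,0.0149,-0.0402,0,100,0,0,-0.0824,0.0149,-0.0402,0,100,0,0,-0.0824,0.0149,-0.0402,0,100,0,0,-0.0824,0.0149,-0.0402,0,100,0,0,-0.0824,0.0149,-0.0402,0,100,0,0,-0.0824,0.0149,-0.0402,0,100,0,0,-0.0824,0.0149,-0.0402,0,100,0,0,-0.0824,0.0149,-0.0402,0,100,0,0,-0.0824,0.0149,-0.0402,0,100,0,0,-0.0824,0.0149,-0.0402,0,100,0,0,-0.0824,0.0149,-0.0402,0,100]'
python3 -m crank '[0,0,0,0,0,-0.02,100,0,0,0,0,0,-0.02,100,0,0,0,0,0,-0.02,100,0,0,0,0,0,0,100]'
python3 - <<'E'
from h import *
im=snap('wrist','w1.png'); o=observe(); R=np.array(o['tool_rot']); print(o['position'],R.round(3),np.degrees(np.arctan2(R[1,0],R[0,0])),np.round(o['q'],1))
E
```

```text
time_s: 2.1
position: [0.448, -0.2765, 0.2449]
tool_rot: [[0.937, -0.349, -0.001], [-0.349, -0.937, 0.001], [-0.001, -0.0, -1.0]]
ft_force: [0.6, -0.0, 0.1]
grip_width: 0.0855
time_s: 2.5
position: [0.4468, -0.274, 0.1829]
tool_rot: [[0.938, -0.346, -0.004], [-0.346, -0.938, 0.004], [-0.005, -0.002, -1.0]]
ft_force: [-0.8, -0.3, 0.1]
grip_width: 0.0854
[ 0.44742368 -0.2744842   0.18456953] [[ 0.938 -0.346 -0.002]
 [-0.346 -0.938  0.002]
 [-0.003 -0.001 -1.   ]] -20.228874134318218 [-44.5  22.5  84.   -0.   73.7 -24.2]
```

View pics/w1.png

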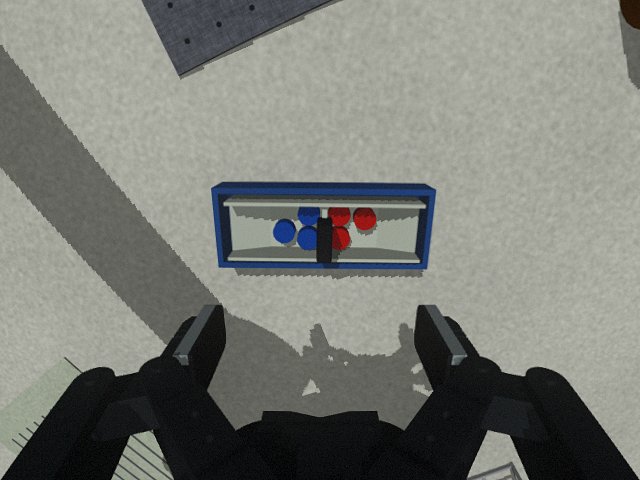

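The wrist view shows the dock's rim corners at about (212,186), (436,188), (430,268) and (219,268). The black grip block spans (318–331, 219–263), with red caps to its right and blue to its left, and no cap is touching the grip.

```bash
python3 - <<'E'
from h import *
im=meta('w1.png'); B=cv2.imread('pics/w1.png').astype(int)
M=np.array(im['world_to_cam']); print('cam',(-M[:3,:3].T@M[:3,3]).round(3))
for u,v in [(212,186),(436,188),(430,268),(219,268)]: print(back(im,u,v,.034).round(4),back(im,u,v,0).round(4))
sub=B[205:275,300:350].max(2)<45; ys,xs=np.nonzero(sub); xs+=300;ys+=205; print(xs.min(),xs.max(),ys.min(),ys.max())
# predicted block corners for pose (x,y,yaw)
x,y,a=.4478,-.2757,np.radians(-20.2)
for z in (.067,.043):
  for sx in(1,-1):
    for sy in(1,-1):
      dx,dy=sx*.006,sy*.016; print(z,sx,sy,proj(im,[x+dx*np.cos(a)-dy*np.sin(a),y+dx*np.sin(a)+dy*np.cos(a),z]).round(1))
E
```

```text
cam [ 0.476 -0.197  0.311]
[ 0.3742 -0.2085  0.034 ] [ 0.3618 -0.2099  0.    ]
[ 0.5489 -0.2746  0.034 ] [ 0.5578 -0.2842  0.    ]
[ 0.5261 -0.3434  0.034 ] [ 0.5322 -0.3614  0.    ]
[ 0.3474 -0.2777  0.034 ] [ 0.3317 -0.2876  0.    ]
303 332 217 262
0.067 1 1 [330.7 221.5]
0.067 1 -1 [330.4 260.9]
0.067 -1 1 [314.8 221.5]
0.067 -1 -1 [315.1 260.9]
0.043 1 1 [330.  213.7]
0.043 1 -1 [329.7 250.2]
0.043 -1 1 [315.4 213.7]
0.043 -1 -1 [315.6 250.2]
```

```bash
python3 -m crank '[0,0,0,0.001,-0.0015,-0.03,100,0,0,0,0,0,-0.03,100,0,0,0,0,0,-0.025,100,0,0,0,0,0,-0.02,100,0,0,0,0,0,-0.013,100,0,0,0,0,0,-0.012,100,0,0,0,0,0,0,100,0,0,0,0,0,0,100]' 50
python3 -m crank '[0,0,0,0,0,0,0,0,0,0,0,0,0,0,0,0,0,0,0,0,0,0,0,0,0,0,0,0,0,0,0,0,0,0,0,0,0,0,0,0,0,0,0,0,0,0,0,0,0,0,0,0,0,0,0,0]' 50
python3 -m crank '[0,0,0,0,0,0.005,0,0,0,0,0,0,0.01,0,0,0,0,0,0,0.01,0,0,0,0,0,0,0.015,0,0,0,0,0,0,0.02,0,0,0,0,0,0,0.02,0,0,0,0,0,0,0.02,0,0,0,0,0,0,0.01,0,0,0,0,0,0,0,0]'
python3 - <<'E'
from h import *
snap('wrist','w2.png'); print(observe()['q'])
E
```

```text
time_s: 3.35
position: [0.4491, -0.2766, 0.0561]
tool_rot: [[0.938, -0.346, 0.001], [-0.346, -0.938, -0.001], [0.001, 0.0, -1.0]]
ft_force: [0.3, -0.2, 1.2]
grip_width: 0.0853
time_s: 4.15
position: [0.4489, -0.2764, 0.0556]
tool_rot: [[0.938, -0.346, 0.0], [-0.346, -0.938, -0.0], [0.0, 0.0, -1.0]]
ft_force: [-1.7, 0.5, 5.1]
grip_width: 0.0114
time_s: 5.05
position: [0.4491, -0.2766, 0.1667]
tool_rot: [[0.938, -0.346, 0.002], [-0.346, -0.938, -0.002], [0.003, 0.001, -1.0]]
ft_force: [-0.2, 0.1, -2.2]
grip_width: 0.0108
[-4.45010697e+01  2.37331584e+01  8.54870556e+01  2.40361381e-03
  7.07405217e+01 -2.42798366e+01]
```

View pics/w2.png

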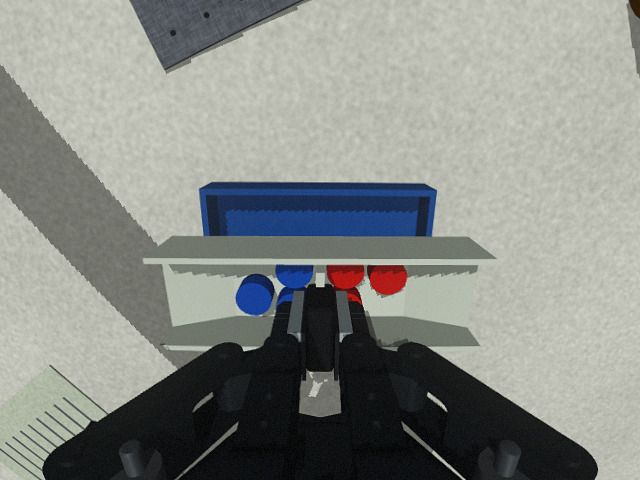

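The tray is lifted level and clear of the dock, with the caps still in their bays (three red and three blue, none disturbed).

```bash
python3 -m crank '[0,0,0.0458,0.0019,0.0066,0,0,0,0,0.0916,0.0039,0.0133,0,0,0,0,0.0916,0.0039,0.0133,0,0,0,0,0.0916,0.0039,0.0133,0,0,0,0,0.0916,0.0039,0.0133,0,0,0,0,0.0916,0.0039,0.0133,0,0,0,0,0.0916,0.0039,0.0133,0,0,0,0,0.0916,0.0039,0.0133,0,0,0,0,0.0916,0.0039,0.0133,0,0,0,0,0.0916,0.0039,0.0133,0,0,0,0,0.0916,0.0039,0.0133,0,0]'
python3 -m crank '[0,0,0.0916,0.0039,0.0133,0,0,0,0,0.0916,0.0039,0.0133,0,0,0,0,0.0916,0.0039,0.0133,0,0,0,0,0.0916,0.0039,0.0133,0,0,0,0,0.0916,0.0039,0.0133,0,0,0,0,0.0916,0.0039,0.0133,0,0,0,0,0.0916,0.0039,0.0133,0,0,0,0,0.0916,0.0039,0.0133,0,0,0,0,0.0916,0.0039,0.0133,0,0,0,0,0.0916,0.0039,0.0133,0,0,0,0,0.0458,0.0019,0.0066,0,0,0,0,0,0,0,0,0]'
python3 -m crank '[0,0,0,0,0,-0.01,0,0,0,0,0,0,-0.02,0,0,0,0,0,0,-0.02,0,0,0,0,0,0,-0.02,0,0,0,0,0,0,-0.015,0,0,0,0,0,0,-0.01,0,0,0,0,0,0,-0.005,0,0,0,0,0,0,-0.004,0,0,0,0,0,0,-0.003,0,0,0,0,0,0,-0.002,0,0,0,0,0,0,0,0,0,0,0,0,0,0,0]'
python3 - <<'E'
from h import *
o=observe();print(o['position'],o['ft_force'],np.round(o['q'],1),np.degrees(np.arctan2(o['tool_rot'][1][0],o['tool_rot'][0][0])))
E
```

```text
time_s: 6.2
position: [0.4893, -0.1359, 0.1641]
tool_rot: [[0.818, 0.575, -0.002], [0.575, -0.818, 0.001], [-0.001, -0.002, -1.0]]
ft_force: [0.1, 0.0, -3.0]
grip_width: 0.0111
time_s: 7.4
position: [0.5302, 0.0037, 0.1642]
tool_rot: [[-0.001, 1.0, -0.002], [1.0, 0.001, 0.001], [0.001, -0.002, -1.0]]
ft_force: [0.6, -0.0, -2.7]
grip_width: 0.011
time_s: 8.6
position: [0.5307, 0.0029, 0.0566]
tool_rot: [[0.0, 1.0, 0.001], [1.0, -0.0, -0.0], [-0.0, 0.001, -1.0]]
ft_force: [0.1, 0.3, -2.3]
grip_width: 0.011
[0.53070987 0.00288985 0.05659352] [ 0.06717347  0.34632499 -2.2652257 ] [ -12.5   32.3   92.3   -0.    55.4 -102.5] 89.98885096099991
```

```bash
python3 -m crank '[0,0,0,0,0,-0.001,0,0,0,0,0,0,0,0,0,0,0,0,0,-0.001,0,0,0,0,0,0,0,0,0,0,0,0,0,0,0]'
```

```text
time_s: 9.1
position: [0.5307, 0.0029, 0.0545]
tool_rot: [[0.0, 1.0, 0.0], [1.0, -0.0, -0.0], [-0.0, 0.0, -1.0]]
ft_force: [-1.0, 0.5, 2.2]
grip_width: 0.0108
```

```bash
python3 -m crank '[0,0,0,0,0,0,30,0,0,0,0,0,0,60,0,0,0,0,0,0,100,0,0,0,0,0,0,100,0,0,0,0,0,0,100,0,0,0,0,0,0,100,0,0,0,0,0,0.01,100,0,0,0,0,0,0.02,100,0,0,0,0,0,0.03,100,0,0,0,0,0,0.03,100,0,0,0,0,0,0.03,100,0,0,0,0,0,0.03,100,0,0,0,0,0,0,100]'
python3 - <<'E'
from h import *
im=snap('wrist','w3.png');o=observe();print(o['position'])
x,y,a=.5307,.0029,np.pi/2
for n,p in dict(red1=(.084,.023,.034),red2=(.084,-.023,.034),bl1=(-.084,.023,.034),bl2=(-.084,-.023,.034),b1=(.006,.016,.062),b2=(-.006,-.016,.062)).items():
    print(n,proj(im,[x-p[1],y+p[0],p[2]+.004]).round(1))
E
```

```text
time_s: 10.4
position: [0.5319, 0.0027, 0.2089]
tool_rot: [[-0.0, 1.0, 0.008], [1.0, 0.0, -0.002], [-0.002, 0.008, -1.0]]
ft_force: [0.3, 0.2, -0.3]
grip_width: 0.0853
[0.53107351 0.00283663 0.20656426]
red1 [413.2 193.2]
red2 [408.9 241.3]
bl1 [227.  193.4]
bl2 [231.3 241.4]
b1 [327.2 208.1]
b2 [313.  244.6]
```

View pics/w3.png

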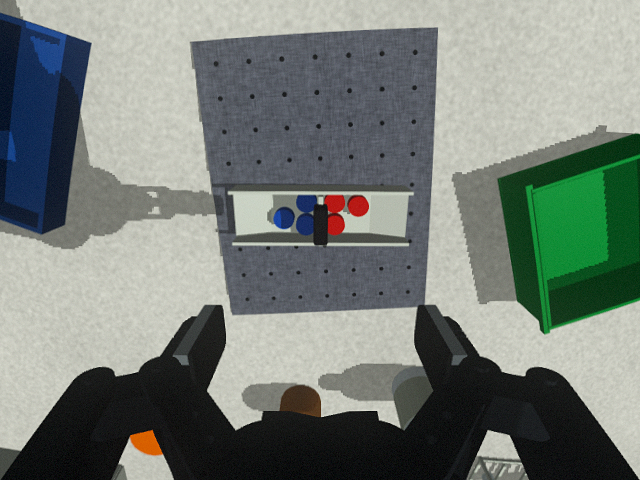

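The tray stands upright on the mat, released, with all caps in their bays. The block is at (320,225), and the predicted corners match within about 1–2 px. Next I turn and lean the tool for the waist grip.

```bash
python3 -m crank '[0,0,-0.1309,0,0,0,100,0,0,-0.1309,0,0,0,100,0,0,-0.1309,0,0,0,100,0,0,-0.1309,0,0,0,100,0,0,-0.1309,0,0,0,100,0,0,-0.1309,0,0,0,100,0,0,-0.1309,0,0,0,100,0,0,-0.1309,0,0,0,100,0,0,-0.1309,0,0,0,100,0,0,-0.1309,0,0,0,100,0,0,-0.1309,0,0,0,100,0,0,-0.1309,0,0,0,100,0.1222,0,0,0,0,0,100,0.1222,0,0,0,0,0,100,0.1222,0,0,0,0,0,100,0.1222,0,0,0,0,0,100,0.1222,0,0,0,0,0,100,0,0,0,0,0,0,100,0,0,0,0,0,0,100]'
python3 - <<'E'
from h import *
o=observe();print(o['position'],np.round(o['q'],1))
E
```

```text
time_s: 12.35
position: [0.5303, 0.0027, 0.2037]
tool_rot: [[1.0, -0.002, -0.001], [-0.001, -0.82, 0.572], [-0.002, -0.572, -0.82]]
ft_force: [0.5, 0.1, 0.2]
grip_width: 0.0855
[0.53032503 0.00269522 0.20365373] [-26.8  26.   82.6  30.7  89.1 -32.1]
```

```bash
python3 -m crank '[0,0,0,0,0.0045,-0.03,100,0,0,0,0,0,-0.03,100,0,0,0,0,0,-0.03,100,0,0,0,0,0,-0.03,100,0,0,0,0,0,-0.025,100,0,0,0,0,0,-0.02,100,0,0,0,0,0,-0.014,100,0,0,0,0,0,0,100,0,0,0,0,0,0,100]' 70
python3 - <<'E'
from h import *
snap('wrist','w4.png'); print(observe()['position'])
E
```

```text
time_s: 13.25
position: [0.5309, 0.0077, 0.026]
tool_rot: [[1.0, 0.001, 0.0], [0.001, -0.82, 0.573], [0.001, -0.573, -0.82]]
ft_force: [1.0, -0.2, 0.6]
grip_width: 0.0852
[0.53098857 0.00750192 0.02622266]
```

View pics/w4.png

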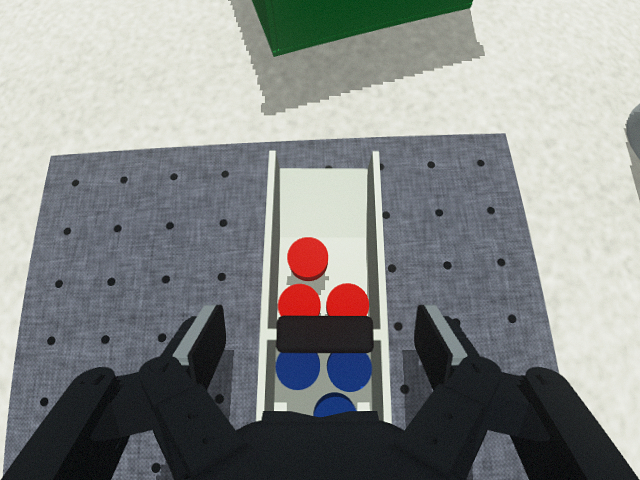

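The pads at (205,340) and (435,340) straddle the tray walls symmetrically, and the caps are in place, so I'll grip.

```bash
python3 -m crank '[0,0,0,0,0,-0.0015,85,0,0,0,0,0,0,75,0,0,0,0,0,0,68,0,0,0,0,0,0,64,0,0,0,0,0,0,60,0,0,0,0,0,0,50,0,0,0,0,0,0,40,0,0,0,0,0,0,40,0,0,0,0,0,0,40]' 70
python3 -m crank '[0,0,0,0,0,0.003,40,0,0,0,0,0,0.005,40,0,0,0,0,0,0.01,40,0,0,0,0,0,0.01,40,0,0,0,0,0,0,40,0,0,0,0,0,0,40]' 70
python3 - <<'E'
from h import *
snap('wrist','w5.png'); o=observe(); print(o['position'],o['ft_force'],o['wrist_torque'])
E
```

```text
time_s: 14.2
position: [0.5309, 0.0071, 0.0243]
tool_rot: [[1.0, 0.0, 0.001], [-0.001, -0.819, 0.573], [0.001, -0.573, -0.819]]
ft_force: [0.0, -1.1, 5.2]
grip_width: 0.0511
time_s: 14.8
position: [0.5306, 0.0074, 0.0521]
tool_rot: [[1.0, 0.0, 0.0], [-0.0, -0.819, 0.573], [0.001, -0.573, -0.819]]
ft_force: [0.3, 0.3, -2.1]
grip_width: 0.0508
[0.53047969 0.00741074 0.05184252] [ 0.24357953  0.11763163 -2.4152751 ] [-0.48897585 -0.00381494  0.00945909]
```

View pics/w5.png

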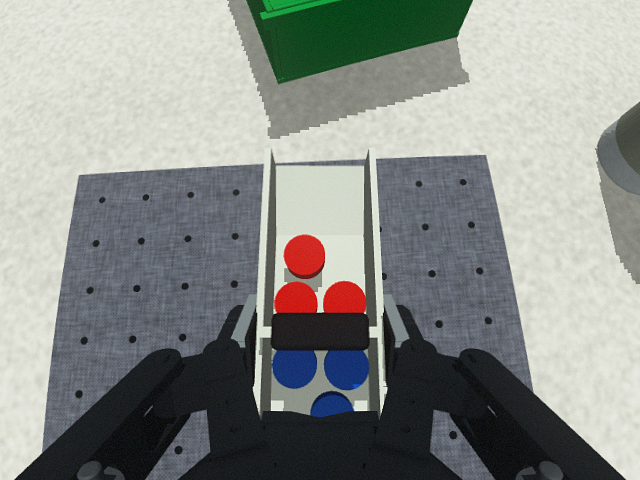

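```bash
python3 -m crank '[0,0,0,0,0,0.01,40,0,0,0,0,0,0.02,40,0,0,0,0,0,0.02,40,0,0,0,0,0,0.02,40,0,0,0,0,0,0.02,40,0,0,0,0,0,0.014,40,0,0,0,0,0,0.007,40,0,0,0,0,0,0,40]'
python3 -m crank '[0,0,0,0.0006,0.0068,0,40,0,0,0,0.0006,0.0145,0,40,0,0,0,0.0006,0.0145,0,40,0,0,0,0.0006,0.0145,0,40,0,0,0,0.0006,0.0145,0,40,0,0,0,0.0006,0.0145,0,40,0,0,0,0.0006,0.0145,0,40,0,0,0,0.0006,0.0145,0,40,0,0,0,0.0006,0.0145,0,40,0,0,0,0.0006,0.0145,0,40,0,0,0,0.0006,0.0145,0,40,0,0,0,0.0006,0.0145,0,40,0,0,0,0.0006,0.0145,0,40,0,0,0,0.0006,0.0145,0,40,0,0,0,0.0006,0.0145,0,40,0,0,0,0.0006,0.0068,0,40,0,0,0,0,0,0,40,0,0,0,0,0,0,40]'
python3 - <<'E'
from h import *
im=snap('top','top1.png');cv2.imwrite('pics/top1c.png',cv2.resize(im['frame'][150:380,110:440,::-1],None,fx=2,fy=2)); o=observe(); print(o['position'],np.round(o['q'],1))
E
```

```text
time_s: 15.65
position: [0.5307, 0.0074, 0.1634]
tool_rot: [[1.0, 0.0, 0.001], [-0.0, -0.819, 0.573], [0.001, -0.573, -0.819]]
ft_force: [-0.2, 0.4, -2.5]
grip_width: 0.0507
time_s: 17.45
position: [0.5402, 0.2238, 0.1628]
tool_rot: [[1.0, -0.0, -0.0], [-0.0, -0.819, 0.574], [-0.0, -0.574, -0.819]]
ft_force: [0.2, 0.4, -3.0]
grip_width: 0.0512
[0.54027125 0.22362495 0.16277574] [ -3.6  28.6  85.9  37.   72.1 -17.4]
```

View pics/top1c.png

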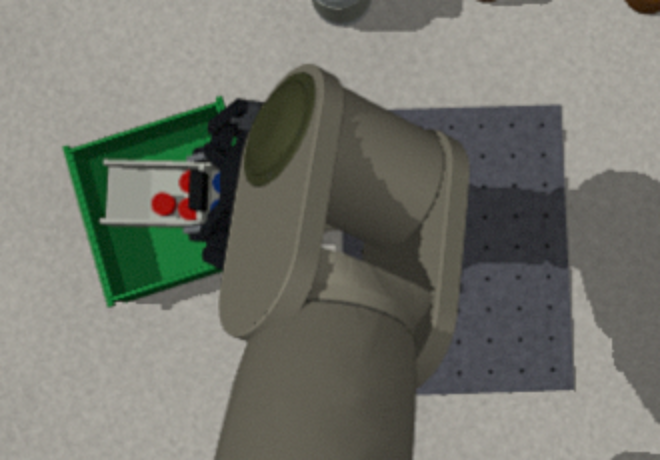

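The tray (top crop, lip at 105,190) is over the tub with its red end inside the tub's outline, so I'll tip it 70° here.

```bash
python3 -m crank '[-0.035,0,0,0,0,0,40,-0.0698,0,0,0,0,0,40,-0.0698,0,0,0,0,0,40,-0.0698,0,0,0,0,0,40,-0.0698,0,0,0,0,0,40,-0.0698,0,0,0,0,0,40,-0.0698,0,0,0,0,0,40,-0.0698,0,0,0,0,0,40,-0.0698,0,0,0,0,0,40,-0.0698,0,0,0,0,0,40,-0.0698,0,0,0,0,0,40,-0.0698,0,0,0,0,0,40,-0.0698,0,0,0,0,0,40,-0.0698,0,0,0,0,0,40,-0.0698,0,0,0,0,0,40,-0.0698,0,0,0,0,0,40,-0.0698,0,0,0,0,0,40,-0.0698,0,0,0,0,0,40]'
python3 -m crank '[0,0,0,0,0,0,40,0,0,0,0,0,0,40,0,0,0,0,0,0,40,0,0,0,0,0,0,40,0,0,0,0,0,0,40,0,0,0,0,0,0,40,0,0,0,0,0,0,40,0,0,0,0,0,0,40,0,0,0,0,0,0,40,0,0,0,0,0,0,40]'
python3 - <<'E'
from h import *
a=snap('top','top2.png')['frame'];b=snap('scene','sc2.png')['frame'];w=snap('wrist','w6.png')['frame']
A=cv2.resize(a[160:340,110:310],(400,360));B=cv2.resize(b[60:260,300:500],(400,360));
W=cv2.resize(w,(320,240)); out=np.zeros((600,800,3),np.uint8);out[:360,:400]=A;out[:360,400:]=B;out[360:,:320]=W
cv2.imwrite('pics/pour.png',out[:,:,::-1]); o=observe(); print(o['position'],np.round(o['q'],1))
E
```

```text
time_s: 19.3
position: [0.5404, 0.2236, 0.1628]
tool_rot: [[1.0, -0.001, -0.001], [-0.001, -0.818, -0.575], [0.0, 0.575, -0.818]]
ft_force: [0.3, -0.2, -3.2]
grip_width: 0.0511
time_s: 20.3
position: [0.5401, 0.224, 0.1628]
tool_rot: [[1.0, -0.0, -0.0], [-0.0, -0.819, -0.573], [0.0, 0.573, -0.819]]
ft_force: [-0.6, 0.3, -1.6]
grip_width: 0.0509
[0.54016619 0.22403539 0.16280495] [ 23.6  37.8  67.5 -31.7  90.3  27.9]
```

View pics/pour.png

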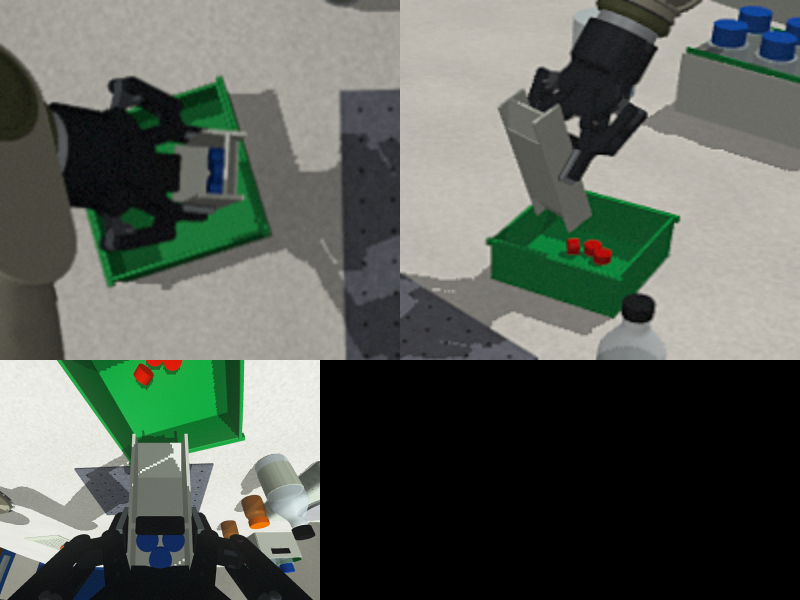

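All three red caps lie in the tub (scene inset 573–602, 243–257). The wrist inset shows three blue caps resting on the divider and the red bay empty. I'll level the tray and go back.

```bash
python3 -m crank '[0.035,0,0,0,0,0,40,0.0698,0,0,0,0,0,40,0.0698,0,0,0,0,0,40,0.0698,0,0,0,0,0,40,0.0698,0,0,0,0,0,40,0.0698,0,0,0,0,0,40,0.0698,0,0,0,0,0,40,0.0698,0,0,0,0,0,40,0.0698,0,0,0,0,0,40,0.0698,0,0,0,0,0,40,0.0698,0,0,0,0,0,40,0.0698,0,0,0,0,0,40,0.0698,0,0,0,0,0,40,0.0698,0,0,0,0,0,40,0.0698,0,0,0,0,0,40,0.0698,0,0,0,0,0,40,0.0698,0,0,0,0,0,40,0.0698,0,0,0,0,0,40,0,0,0,0,0,0,40,0,0,0,0,0,0,40]'
python3 -m crank '[0,0,0,-0.0006,-0.0068,0,40,0,0,0,-0.0006,-0.0145,0,40,0,0,0,-0.0006,-0.0145,0,40,0,0,0,-0.0006,-0.0145,0,40,0,0,0,-0.0006,-0.0145,0,40,0,0,0,-0.0006,-0.0145,0,40,0,0,0,-0.0006,-0.0145,0,40,0,0,0,-0.0006,-0.0145,0,40,0,0,0,-0.0006,-0.0145,0,40,0,0,0,-0.0006,-0.0145,0,40,0,0,0,-0.0006,-0.0145,0,40,0,0,0,-0.0006,-0.0145,0,40,0,0,0,-0.0006,-0.0145,0,40,0,0,0,-0.0006,-0.0145,0,40,0,0,0,-0.0006,-0.0145,0,40,0,0,0,-0.0006,-0.0068,0,40,0,0,0,0,0,0,40]'
python3 -m crank '[0,0,0,0,0,-0.01,40,0,0,0,0,0,-0.02,40,0,0,0,0,0,-0.02,40,0,0,0,0,0,-0.02,40,0,0,0,0,0,-0.02,40,0,0,0,0,0,-0.02,40,0,0,0,0,0,-0.01,40,0,0,0,0,0,-0.007,40,0,0,0,0,0,-0.004,40,0,0,0,0,0,-0.003,40,0,0,0,0,0,-0.002,40,0,0,0,0,0,0,40,0,0,0,0,0,0,40]'
```

```text
time_s: 22.45
position: [0.5404, 0.2236, 0.163]
tool_rot: [[1.0, -0.001, 0.001], [-0.001, -0.82, 0.572], [0.001, -0.572, -0.82]]
ft_force: [0.0, 0.2, -1.8]
grip_width: 0.0505
time_s: 24.15
position: [0.5307, 0.0064, 0.1628]
tool_rot: [[1.0, -0.001, 0.001], [-0.001, -0.819, 0.574], [-0.0, -0.574, -0.819]]
ft_force: [0.1, 0.4, -2.2]
grip_width: 0.0511
time_s: 25.45
position: [0.5307, 0.0073, 0.0271]
tool_rot: [[1.0, 0.0, 0.0], [-0.0, -0.819, 0.574], [0.0, -0.574, -0.819]]
ft_force: [0.1, 0.3, -2.0]
grip_width: 0.0508
```

```bash
python3 -m crank '[0,0,0,0,0,-0.001,40,0,0,0,0,0,-0.001,40,0,0,0,0,0,0,40,0,0,0,0,0,0,40]'
python3 -m crank '[0,0,0,0,0,-0.0005,40,0,0,0,0,0,0,40,0,0,0,0,0,0,40]'
```

```text
time_s: 25.85
position: [0.5306, 0.0074, 0.0248]
tool_rot: [[1.0, -0.0, -0.0], [-0.0, -0.819, 0.574], [-0.0, -0.574, -0.819]]
ft_force: [-0.9, 0.9, -2.1]
grip_width: 0.0511
time_s: 26.15
position: [0.5306, 0.0074, 0.0244]
tool_rot: [[1.0, -0.0, 0.0], [-0.0, -0.819, 0.574], [0.0, -0.574, -0.819]]
ft_force: [-0.1, -0.4, -1.3]
grip_width: 0.0513
```

```bash
python3 -m crank '[0,0,0,0,0,-0.0005,40,0,0,0,0,0,0,40,0,0,0,0,0,0,40]'
```

```text
time_s: 26.45
position: [0.5306, 0.0074, 0.0244]
tool_rot: [[1.0, 0.0, 0.0], [-0.0, -0.819, 0.574], [0.0, -0.574, -0.819]]
ft_force: [-2.6, -1.0, 5.0]
grip_width: 0.0508
```

Down on the mat. Next I release, retreat straight up and look.

```bash
python3 -m crank '[0,0,0,0,0,0,64,0,0,0,0,0,0,70,0,0,0,0,0,0,85,0,0,0,0,0,0,100,0,0,0,0,0,0,100,0,0,0,0,0,0,100,0,0,0,0,0,0.01,100,0,0,0,0,0,0.02,100,0,0,0,0,0,0.03,100,0,0,0,0,0,0.03,100,0,0,0,0,0,0.03,100,0,0,0,0,0,0.03,100,0,0,0,0,0,0.03,100,0,0,0,0,0,0,100]'
python3 -m crank '[0,0,0,0,-0.02,0,100,0,0,0,0,-0.03,0.02,100,0,0,0,0,-0.03,0.02,100,0,0,0,0,-0.03,0.02,100,0,0,0,0,-0.03,0,100,0,0,0,0,-0.03,0,100,0,0,0,0,-0.02,0,100,0,0,0,0,0,0,100,0,0,0,0,0,0,100]'
python3 - <<'E'
from h import *
a=snap('top','top3.png')['frame'];b=snap('scene','sc3.png')['frame'];w=snap('wrist','w7.png')['frame']
out=np.zeros((600,800,3),np.uint8);out[:330,:400]=cv2.resize(a[100:364,110:430],(400,330));out[:330,400:]=cv2.resize(b[120:384,180:500],(400,330));out[330:,:360]=cv2.resize(w,(360,270))
cv2.imwrite('pics/end.png',out[:,:,::-1])
E
```

```text
time_s: 27.85
position: [0.5314, 0.0071, 0.2079]
tool_rot: [[1.0, 0.004, 0.006], [0.0, -0.821, 0.571], [0.007, -0.571, -0.821]]
ft_force: [0.7, 0.3, -0.5]
grip_width: 0.0855
time_s: 28.75
position: [0.5304, -0.1823, 0.2635]
tool_rot: [[1.0, -0.001, -0.0], [-0.001, -0.819, 0.574], [-0.001, -0.574, -0.819]]
ft_force: [0.9, 0.5, 0.3]
grip_width: 0.0851
```

View pics/end.png

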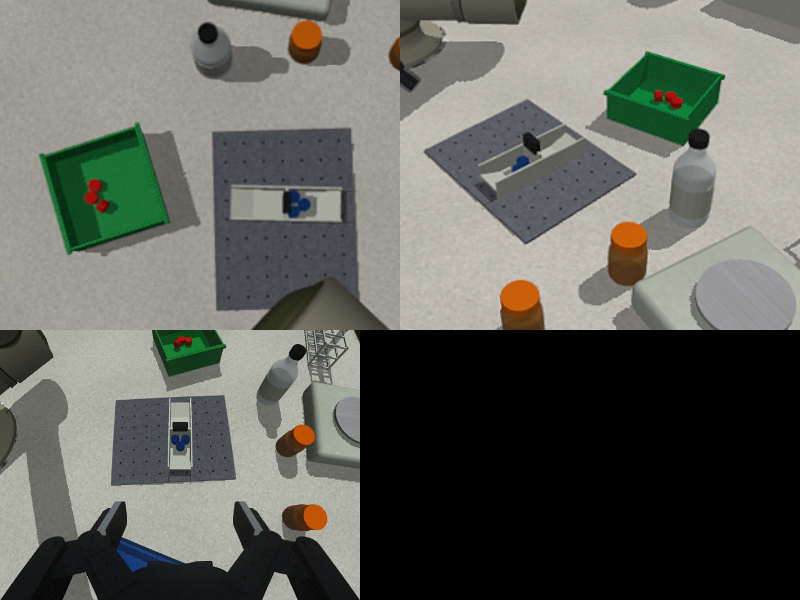

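The tray is upright on the mat at (286,203) in the top inset, with three blue caps in the blue bay and the red bay empty. Three red caps are in the tub at about (95,195). The jars and wash bottle stand where they were.

```bash
python3 -c "
from rig import *
print(close_job())"
```

```text
the job is handed in; nothing more can be done
None
```

The job is done and handed in at about 29 s, well under the 72 s limit. I lifted the tray out of the dock by its grip block, set it upright on the mat and let go. I then gripped it again at the waist with the gripper leaning 35° back, and tipped the red end 70° down over the tub. Finally I levelled the tray, stood it back on the mat and released it.

The last pictures show all three red caps in the tub. The three blue caps are in their own bay and the red bay is empty. The tray is upright on the mat, the jars and wash bottle appear undisturbed, and the gripper is clear of everything. At the readouts, wrist force stayed at about 6 N or less. No check failed or disagreed.

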